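Set the laser torch in its cradle and rock the tight lens out of its foot

ROBOT

A 6-joint arm with a two-finger parallel gripper is mounted at the origin on a cart in front of the work surface, level with it; the furniture and walls round the work are solid. World frame = base frame: x ahead of the robot, y to its left, z up, the work surface at z = 0. Lengths are in m, angles in rad, forces in N, time in s.
With the tool pointing down it reaches from about 0.35 to 0.975 m from the base axis. Payload 4.9 kg.
Tool frame: the origin (TCP) lies at the very end of the fingers, on their centre line; the grasp point (between the pads) lies 19 mm behind it (ctrl.pinch_z is the distance from the TCP to the grasp point, in m); z points along the fingers, y is the line along which they close (so a half turn about z gives the same grasp; the last joint's range is limited). The gripper opens to 85 mm and grips with 20 to 120 N. Pads are 22 mm wide; open, the fingers measure 114 mm over their backs; the gripper's body (76 mm by 85 mm) begins 54 mm behind the grasp point. The pads swing forward as they close: fully open they stand 13 mm farther back than shut.
Start: joints at [-1.35, 0.053, 1.613, -0, 1.476, -0.119], TCP at [0.208, -0.589, 0.231] pointing down, gripper open.
Joint ranges: [-3.01, 3.01], [-1.01, 2.22], [0.06, 2.58], [-1.02, 4.17], [0.09, 2.62], [-3.14, 3.14]. Speed limits (rad/s): [2.57, 2.57, 3.14, 3.14, 3.14, 3.14].

INTERFACE

Orientations are given as a rotation vector (axis times angle).
In Python, from station import ctrl, optics gives the robot as it stands. The module is installed in compiled form; this text tells all that it offers.
- The arm moves only by the shell command python3 -m handwheel 'ROWS' [OPENING] [FORCE]. ROWS is JSON, one flat list of numbers, 6 for each row, row after row: the shift along the tool's x, y, z in m, then the turn, a rotation vector about the tool's x, y, z in degrees. A call has 1 to 20 rows; each row shifts and turns the commanded pose from where the row before left it, along the tool's axes as they then stand; what a row does not reach is not made up. A row lasts 1/10 s, in which the tool goes at most 50 mm and 8.59 degrees, less where a joint would pass 70% of its speed; a pose out of reach is approached as far as the arm can. A call is refused whole if a number of a shift passes 0.05 or a number of a turn 8.59, either way. A call with a gripper value outside its range is refused whole. OPENING is the closure, from 0 (fully open) to 1 (shut), set as the call begins (- or left out, the last holds). The fingers move at their own pace and stop on an object; FORCE is the grip in N (left out, the last holds). Time passes only in rows, so rows that do not move let the fingers close. It gives the time, the measured TCP pose, the force and the opening at its end, in the units of the state.
- ctrl.get_obs(): the state, without advancing time (a new reading comes with each control period).
- optics.get_image(name): name is "scene" or "top" or "wrist"; returns (picture, depth): 384x512x3 uint8, red, green, blue; 384x512 float32, m along the optical axis (not along the pixel's ray), 0 where there is no reading.
- optics.get_calibration(name): a dict with "fovy" (degrees; the focal length in pixels is half the picture's height over the tangent of half this angle, whatever the lens; pixels are square), "cx", "cy" (the principal point, pixels), "rvec" (rotation vector, rad) and "tvec" (3), from world to camera coordinates, as OpenCV has them; the wrist camera has in their place "mount" (4x4, takes a point from camera to tool coordinates, whose origin is the TCP and whose axes are the flange's). Camera axes: x right, y down, z forward; pixel columns grow to the right and rows downward; lengths in m; the calibration is good to about 2 mm. A picture is of the moment at which its call begins: read the wrist's pose just before it. get_calibration takes no time and is no camera call.
- ctrl.finish_job(): hands the job in, once; it reports no verdict.
The state is a dict: "t": time; "q": joint angles; "dq": joint speeds; "effort": joint torques, N m; "tool_pos": TCP position; "tool_rot": TCP orientation; "contact_force": force on the tool from outside, world axes, zero at the start; "wrist_torque": the same for the moment, N m; "opening": finger opening in m.
Only numpy, scipy, OpenCV 4.12 (cv2) and the standard library are available. Lean on these libraries where they do the work, as an engineer would, in place of code of your own. Each camera call takes 0.05 s, during which the arm holds its last target. There are 200 camera calls.

TASK

Get the little laser line ready for checking the bare beam: lay the torch with the blue ring in the V-shaped cradle, ring end towards the lens, and let go of it. Then take the lens frame by its grip tab and free it from the slot in its steel foot: it is a tight fit, so rock it from side to side in its own plane, one end up and then the other, until it comes out; do not pull so hard that the foot lifts off the table or gets dragged about. Finish holding the lens frame upright and still, straight above its foot and just clear above the beam line, so that the beam could pass beneath it to the screen; leave the other things alone.

Things in the scene. Friction and masses are not known exactly. Their poses are not given: they have to be found in the camera images.
- torch_blue_mid (a point): Laser torch to be used: black tube with a BLUE ring at its front end, about 104 mm long and 32 mm in diameter, 0.12 kg, lying on its side on the table. This point is on its axis at the middle of its length (16 mm above what it lies on). Its y axis runs along the tube AWAY from the blue ring. It can roll when pushed.
- torch_blue_front (a point): Centre of the front face of that torch (the ring end), 52 mm from its middle.
- torch_violet_mid (a point): Middle of a second torch, alike but with a VIOLET ring: leave it where it lies. It may have changed places with the blue one. y axis along the tube away from its ring.
- cradle_seat (a point): Where the middle of a torch seated in the fixed cradle lies, 64 mm above the table. x is the beam line, horizontally towards lens and screen (ring end that way); z up. Plate 104 x 64 x 10 mm with two upright V yokes 8 mm thick, 32 mm before and behind the middle: 56 mm free between them for fingers. The V faces slope 45 degrees; their tips are 21 mm to each side, near this height.
- slot (a point): Centre of the mouth of the slot in the steel foot, 32 mm above the table. x beam direction, y along the slot, z up. The slot is 20 mm deep and 59 mm long. At each end, 23 mm from the middle, a sprung brass jaw pinches the lens frame across its thickness and holds that end with about 14 to 16 N of friction over the whole depth; an end stays at the height to which it has been worked.
- foot: The loose steel foot: 92 (x) x 200 (y) x 12 mm plate with a slotted grey block 20 mm high on it, 2.6 kg (25 N) in all; origin on the table under the slot, axes as the slot's. If both ends of the lens frame slide up at once, they pull together and the foot leaves the table; it stays down while the frame swings about a point between the two jaws, so that one end goes up and the other slightly down, gaining a few mm a swing.
- lens_tab (a point): Middle of the black grip tab on the lens frame: 36 mm wide (y), 12 mm thick (x), 28 mm high (z); seated 111 mm above the table, axes as the slot's. Take it by its two narrow side edges, fingers closing along y, so that they can tilt the frame about x. Below it a neck 22 mm wide and the lens ring, 56 mm in diameter, centred 47 mm below this point on the beam line. Frame 0.13 kg.
- lens_bottom (a point): Middle of the lens frame's lower edge, 99 mm below the tab's middle, axes as the tab's; seated, it is on the slot's floor, 20 mm below the mouth. The flat tongue in the slot is 56 mm wide (y) and 8 mm thick (x), with 1.5 mm of play at each end along y, so the frame can lean about 0.15 rad either way while deep in the slot before it jams on the end stops.
- lens_end_a (a point): Lower corner of the tongue at its +y end, 28 mm from the middle.
- lens_end_b (a point): Lower corner of the tongue at its -y end, 28 mm from the middle.
- screen: Fixed white screen, 90 mm wide and 108 mm high, with a black cross at beam height, on the beam line behind the lens. Origin on the table under it.
- magnifier: Bystander: brass-rimmed hand lens with a black handle, 62 x 148 x 9 mm, lying on the table. Origin at the middle of its underside.
- glasses: Bystander: yellow safety glasses 59 x 126 x 44 mm. Origin at the middle of the underside.
Things that resemble listed ones, but are neither listed nor needed, are in the scene too. What is shaped like the part that bears lens_tab but red is not meant.

How it is judged:
By the outcome, as a careful person would: the job done as asked, in the order asked, and still so for the second after the job is handed in, while the arm keeps its last pose, push and grip.
It also fails if it takes over 61 s, if anything falls off the work surface, if the arm or the gripper's body presses on something with over 40 N, if the wrist force passes 120 N, or if a joint passes its speed limit or range.

## Working session

There is one attempt and no reset: what is moved stays moved. The work goes in short steps, Python scripts to look and compute and a shell command to move; the robot and the scene stay as the last step left them, time stands still between calls to the robot, and variables do not carry over. Pictures are saved under pics/ and viewed, on a budget of 10 in all, crops included, one or two more only if the job needs it, and the job is handed in when it is done.

```bash
mkdir -p pics; cat > h.py <<'E'
import numpy as np, cv2
from scipy.spatial.transform import Rotation as R
from station import ctrl, optics
def cam(name):
    o=ctrl.get_obs(); im,d=optics.get_image(name); c=optics.get_calibration(name)
    h,w=d.shape; f=h/2/np.tan(np.radians(c['fovy'])/2)
    if 'mount' in c:
        M=np.array(c['mount']); T=np.eye(4); T[:3,:3]=R.from_rotvec(o['tool_rot']).as_matrix(); T[:3,3]=o['tool_pos']; T=T@M
    else:
        T=np.eye(4); r=R.from_rotvec(np.ravel(c['rvec'])).as_matrix(); T[:3,:3]=r.T; T[:3,3]=-r.T@np.ravel(c['tvec'])
    return im,d,(f,c['cx'],c['cy'],T)
def cloud(d,K):
    f,cx,cy,T=K; v,u=np.mgrid[:d.shape[0],:d.shape[1]]
    p=np.stack([(u-cx)/f*d,(v-cy)/f*d,d],-1); return p@T[:3,:3].T+T[:3,3]
def ray(u,v,z,K):
    f,cx,cy,T=K; r=T[:3,:3]@np.array([(u-cx)/f,(v-cy)/f,1]); return T[:3,3]+r*(z-T[2,3])/r[2]
def save(n,im): cv2.imwrite('pics/'+n+'.png',im[...,::-1])
E
python3 - <<'E'
from h import *
o=ctrl.get_obs(); print(o['t'],o['tool_pos'],o['tool_rot'],o['opening'],ctrl.pinch_z)
for n in('scene','top'):
    im,d,K=cam(n); save(n+'0',im); np.savez(n+'0.npz',im=im,d=d,T=K[3],k=K[:3]); print(n,K[3][:3,3],K[3][:3,2],K[:3])
E
```

```text
0.0 [ 0.20815892 -0.58865108  0.23005376] [-3.09432977e+00 -5.30798227e-01  1.95421487e-04] 0.08562291857073963 0.0187
scene [-0.01740775  0.89800461  0.82740934] [ 0.42065759 -0.72903434 -0.53995937] (np.float64(499.63828400395914), 256.68809189397166, 194.5655288623102)
top [ 0.46923167 -0.12111513  1.11521554] [ 0.10253725  0.0042143  -0.99472024] (np.float64(360.49081544518947), 257.0074542585961, 192.20811728025433)
```

View pics/scene0.png

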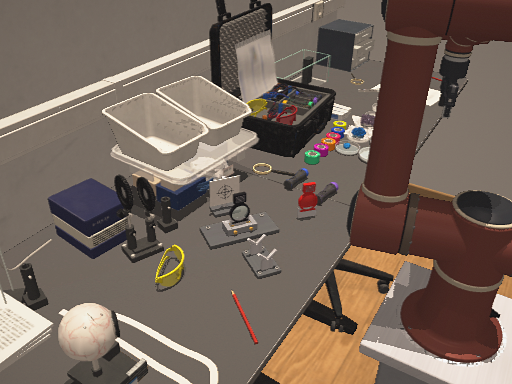

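View pics/top0.png

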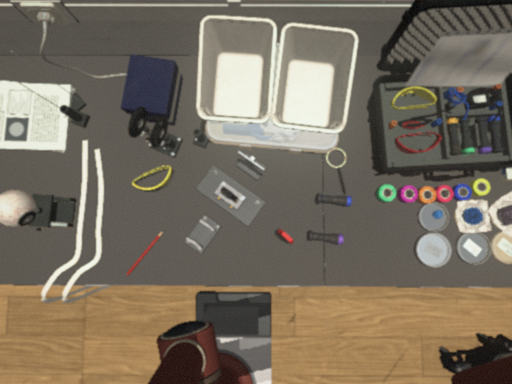

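The scene shows the cradle at (260,262), foot and lens at (240,220), and screen at (225,193). The torches are in the top view at about (333,200) and (325,238), and the red decoy is at (285,236). I'll enlarge the top view and measure.

```bash
python3 - <<'E'
from h import *
z=np.load('top0.npz'); im,d=z['im'],z['d']; K=(*z['k'],z['T'])
save('topcrop',cv2.resize(im[145:260,175:365],None,fx=4,fy=4,interpolation=cv2.INTER_CUBIC))
P=cloud(d,K)
hsv=cv2.cvtColor(im,cv2.COLOR_RGB2HSV)
v,u=np.mgrid[:384,:512]
# torches
for (a,b,c,e) in((310,190,358,212),(300,228,350,248)):
    s=(slice(b,e),slice(a,c)); p=P[s]; m=(p[...,2]>.008)&(p[...,2]<.05); q=p[m]
    r=cv2.minAreaRect((q[:,:2]*1000).astype(np.float32)); 
    h=hsv[s]; mm=m&(h[...,1]>110)&(h[...,2]>60)
    print('torch',m.sum(),r,q[:,2].max(),'ring',mm.sum(),p[mm].mean(0) if mm.any() else 0,im[s][mm].mean(0),np.median(h[mm][:,0]))
# cradle, foot, screen
for n,(a,b,c,e),lo,hi in(('cradleplate',(180,212,224,256),.005,.02),('cradle top',(180,212,224,256),.035,.09),('footplate',(190,160,270,226),.006,.018),('block',(205,175,255,215),.025,.04),('lens hi',(205,175,255,215),.085,.14),('screen',(230,145,270,180),.06,.13)):
    p=P[b:e,a:c]; m=(p[...,2]>lo)&(p[...,2]<hi); q=p[m]
    print(n,m.sum(),q.mean(0),q[:,2].max(),cv2.minAreaRect((q[:,:2]*1000).astype(np.float32)))
E
```

```text
torch 317 ((568.4108276367188, -361.1618347167969), (123.61113739013672, 49.271690368652344), 85.84935760498047) 0.03607282882094931 ring 35 [ 0.55692676 -0.39235833  0.03017364] [ 75.25714286  91.97142857 167.05714286] 115.0
torch 315 ((445.6720275878906, -323.08819580078125), (103.48120880126953, 30.734989166259766), 84.29351806640625) 0.03672067881762131 ring 17 [ 0.44232315 -0.36550614  0.0297115 ] [132.41176471  97.35294118 176.82352941] 133.0
cradleplate 607 [0.45444369 0.04637698 0.01033896] 0.017394181294337674 ((456.47418212890625, 47.837406158447266), (122.53032684326172, 110.54092407226562), 2.017599105834961)
cradle top 104 [0.4556564  0.04831976 0.05307971] 0.06503956475561767 ((455.12286376953125, 48.16187286376953), (49.453826904296875, 71.64370727539062), 55.404144287109375)
footplate 1844 [ 0.57836898 -0.0407232   0.01187441] 0.017975420064902936 ((582.9192504882812, -34.27424621582031), (201.7925262451172, 232.52523803710938), 0.30656129121780396)
block 315 [ 0.57056631 -0.03554707  0.03191478] 0.03969552499579776 ((570.180908203125, -33.49068832397461), (85.6242904663086, 51.19248962402344), 55.70112991333008)
lens hi 67 [ 0.57182138 -0.03636124  0.12074429] 0.12766592990883519 ((573.1569213867188, -35.273929595947266), (36.25151824951172, 13.22011661529541), 54.822967529296875)
screen 171 [ 0.67100228 -0.09821284  0.10043598] 0.12992063956141897 ((686.2116088867188, -106.34127044677734), (104.20397186279297, 49.17659378051758), 54.854835510253906)
```

View pics/topcrop.png

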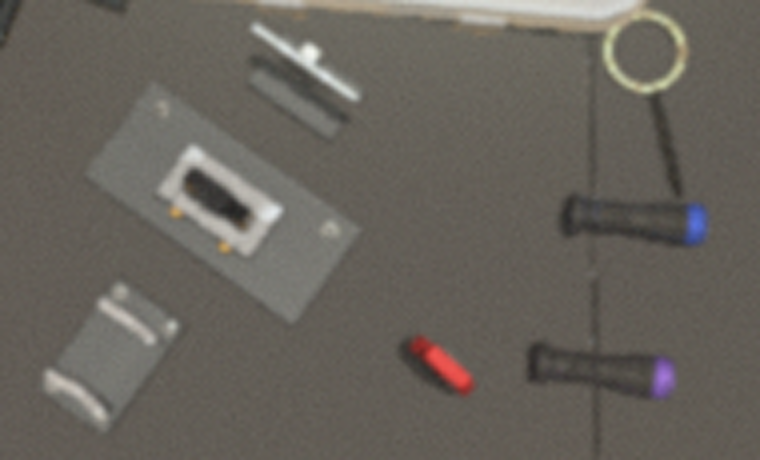

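The crop confirms it: the blue torch is the upper one with its ring at about (695,222), the violet is below it, and both rings point along -y. The lens is seated with its tab at about (215,198). I'll refine the axes and work out the approach.

```bash
cat >> h.py <<'E'
def togo(pos,yaw):
    "tool-down target with tool x at yaw deg: print turn about tool z, then shift in tool axes after the turn"
    o=ctrl.get_obs(); A=R.from_rotvec(o['tool_rot']).as_matrix()
    y=np.radians(yaw); B=np.array([[np.cos(y),np.sin(y),0],[np.sin(y),-np.cos(y),0],[0,0,-1]]).T
    print('t %.2f'%o['t'],'tcp',o['tool_pos'].round(4),'turn deg',np.degrees(R.from_matrix(A.T@B).as_rotvec()).round(2),'shift after turn mm',(1000*B.T@(np.array(pos)-o['tool_pos'])).round(1),'F',o['contact_force'].round(1),'M',o['wrist_torque'].round(2),'open %.4f'%o['opening'])
def axis(q):
    c=q[:,:2].mean(0); w,V=np.linalg.eigh(np.cov((q[:,:2]-c).T)); a=V[:,1]; s=(q[:,:2]-c)@a; t=(q[:,:2]-c)@V[:,0]
    return c+a*(s.max()+s.min())/2+V[:,0]*(t.max()+t.min())/2, a, np.ptp(s), np.ptp(t)
E
python3 - <<'E'
from h import *
z=np.load('top0.npz'); im,d=z['im'],z['d']; K=(*z['k'],z['T']); P=cloud(d,K)
p=P[190:212,308:358]; q=p[p[...,2]>.018]; print('blue',axis(q),len(q),q[:,2].max())
p=P[212:256,180:224]; q=p[(p[...,2]>.035)]; print(axis(q))
from scipy.cluster.vq import kmeans2
b=np.array([np.cos(np.radians(-35)),np.sin(np.radians(-35))]); s=(q[:,:2]-q[:,:2].mean(0))@b
for m in(s>0,s<0): print('yoke',q[m].mean(0),axis(q[m]))
p=P[175:215,205:255]; 
for lo,hi in((.025,.04),(.095,.14)): q=p[(p[...,2]>lo)&(p[...,2]<hi)]; print('blk/tab',axis(q))
togo([.56,-.345,.2],85)
print(optics.get_calibration('wrist')['mount'])
E
```

```text
blue (array([ 0.52545163, -0.2611992 ]), array([-0.04638318,  0.99892372]), np.float64(0.2850819204415258), np.float64(0.09932381824228773)) 303 1.1152155417612735
(array([ 0.46825652, -0.01427049]), array([-0.2259539,  0.974138 ]), np.float64(0.20860352416591216), np.float64(0.08218452077476354))
yoke [0.47939472 0.00352599 0.23830207] (array([ 0.47466676, -0.03491776]), array([0.10130247, 0.99485567]), np.float64(0.17260906605763146), np.float64(0.02575912344668796))
yoke [0.42976821 0.06674713 0.05335828] (array([0.42877205, 0.06634252]), array([0.56568669, 0.82462026]), np.float64(0.04944293094110597), np.float64(0.0077414192338089985))
blk/tab (array([ 0.57007276, -0.03330982]), array([0.570603  , 0.82122604]), np.float64(0.08581143730718943), np.float64(0.05123345569208435))
blk/tab (array([ 0.57316265, -0.03526275]), array([0.57102345, 0.82093375]), np.float64(0.03618917616959717), np.float64(0.01327072202696803))
t 0.10 tcp [ 0.2082 -0.5887  0.2302] turn deg [ -0.09  -0.07 -65.53] shift after turn mm [273.4 329.2  30.2] F [-0.4  0.7 -0.2] M [ 0.01 -0.    0.01] open 0.0856
[[ 1.04338504e-03 -9.50815601e-01 -3.09755719e-01  7.96902228e-02]
 [ 9.99999372e-01  8.65382917e-04  7.12060493e-04  5.24512991e-04]
 [-4.08980918e-04 -3.09756267e-01  9.50815906e-01 -1.43156071e-01]
 [ 0.00000000e+00  0.00000000e+00  0.00000000e+00  1.00000000e+00]]
```

```bash
python3 -m handwheel '[0,0,0,0,0,-8.19,0,0,0,0,0,-8.19,0,0,0,0,0,-8.19,0,0,0,0,0,-8.19,0,0,0,0,0,-8.19,0,0,0,0,0,-8.19,0,0,0,0,0,-8.19,0,0,0,0,0,-8.19,0.027,0.033,0.003,0,0,0,0.027,0.033,0.003,0,0,0,0.027,0.033,0.003,0,0,0,0.027,0.033,0.003,0,0,0,0.027,0.033,0.003,0,0,0,0.027,0.033,0.003,0,0,0,0.027,0.033,0.003,0,0,0,0.027,0.033,0.003,0,0,0,0.027,0.033,0.003,0,0,0,0.027,0.033,0.003,0,0,0,0,0,0,0,0,0]' 0 2>&1 | tail -5
python3 -m handwheel '[0,0,0,0,0,0,0,0,0,0,0,0]'
cat > t.py <<'E'
from h import *
im,d,K=cam('wrist'); P=cloud(d,K); save('w1',im); np.savez('w1.npz',im=im,d=d,T=K[3],k=K[:3])
ok=(d>0)&(P[...,2]>.012)&(P[...,2]<.05)
n,l,st,c=cv2.connectedComponentsWithStats(ok.astype(np.uint8))
h=cv2.cvtColor(im,cv2.COLOR_RGB2HSV)
for i in range(1,n):
    if st[i,4]>1500:
        q=P[l==i]; mm=(l==i)&(h[...,1]>110)&(h[...,2]>60)&(h[...,0]>105)
        print(st[i],axis(q),q[:,2].max(),mm.sum(),P[mm].mean(0) if mm.any() else 0,np.median(h[mm][:,0]) if mm.any() else 0)
togo([.57,-.343,.003],85)
E
python3 t.py
```

```text
t: 2.0
tool_pos: [0.5634, -0.3454, 0.1998]
tool_rot: [-2.309, -2.127, -0.002]
contact_force: [-1.4, 0.4, 0.1]
opening: 0.0853
t: 2.2
tool_pos: [0.5599, -0.3495, 0.201]
tool_rot: [-2.317, -2.121, 0.001]
contact_force: [0.5, 0.3, 0.7]
opening: 0.0852
[ 119   94   41  110 3090] (array([ 0.44771104, -0.32213758]), array([0.11187777, 0.99372198]), np.float64(0.10384766337745645), np.float64(0.03176203289301378)) 0.033690742708974875 129 [ 0.4540834  -0.36637196  0.02455499] 135.0
[ 243  113   33  107 2794] (array([ 0.56233318, -0.34916514]), array([0.08954796, 0.99598251]), np.float64(0.10374036566456707), np.float64(0.030526019897074735)) 0.03374562586806684 360 [ 0.55829923 -0.39305304  0.02931802] 112.0
[ 380  244  132   33 2179] (array([ 0.75684784, -0.46400775]), array([-0.99810041, -0.06160819]), np.float64(0.14310049287884433), np.float64(0.009675978352458557)) 0.04997574439671193 0 0 0
[ 267  279   46   47 1614] (array([ 0.58282079, -0.5091713 ]), array([-0.0827678 ,  0.99656886]), np.float64(0.05168912701883961), np.float64(0.05105750233981232)) 0.03083684276077875 0 0 0
t 2.25 tcp [ 0.5597 -0.3499  0.2012] turn deg [-0.03  0.   -0.09] shift after turn mm [  7.8   9.6 198.2] F [-0.1 -0.8  1.2] M [-0.02  0.06 -0.08] open 0.0852
```

View pics/w1.png

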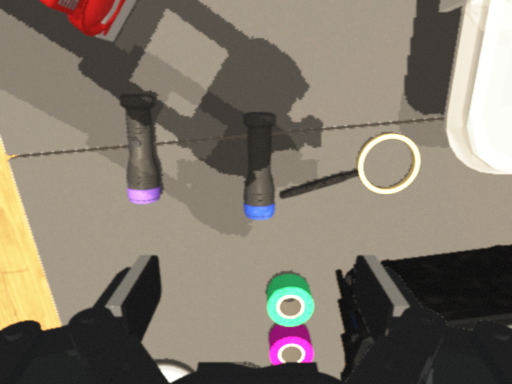

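The view shows the blue torch at about (260,165), with its ring lowest at (260,211). The magnifier handle tip at (283,193) is clear of where the fingers will go. Measured length is 104 mm and top height 33 mm, both as specified. I'm descending now.

```bash
python3 -m handwheel '[0.005,0.002,0.03,0,0,0,0,0,0.04,0,0,0,0,0,0.04,0,0,0,0,0,0.03,0,0,0,0,0,0.02,0,0,0,0,0,0,0,0,0,0,0,0,0,0,0]' 0.3 40
python3 -c "
from h import *
togo([.5624,-.345,.003],85)"
```

```text
t: 2.95
tool_pos: [0.5625, -0.3452, 0.0418]
tool_rot: [2.318, 2.121, -0.0]
contact_force: [1.0, -0.4, -0.3]
opening: 0.06
t 2.95 tcp [ 0.5625 -0.3452  0.0418] turn deg [ 0.    0.   -0.09] shift after turn mm [ 0.2 -0.1 38.8] F [ 1.  -0.4 -0.3] M [-0.    0.03  0.01] open 0.0600
```

```bash
python3 -m handwheel '[0,0,0.02,0,0,0,0,0,0.012,0,0,0,0,0,0.006,0,0,0,0,0,0,0,0,0]'
python3 -m handwheel '[0,0,0,0,0,0,0,0,0,0,0,0,0,0,0,0,0,0,0,0,0,0,0,0,0,0,0,0,0,0]' 1 40
python3 -m handwheel '[0,0,-0.01,0,0,0,0,0,-0.03,0,0,0,0,0,-0.04,0,0,0,0,0,-0.04,0,0,0,0,0,0,0,0,0]'
cat > t2.py <<'E'
from h import *
im,d,K=cam('wrist'); save('w2',im)
togo([.455,.048,.15],145.2)
E
python3 t2.py
```

```text
t: 3.35
tool_pos: [0.5626, -0.3442, 0.0029]
tool_rot: [-2.316, -2.121, 0.0]
contact_force: [0.2, -0.0, 0.2]
opening: 0.0598
t: 3.85
tool_pos: [0.5638, -0.3448, 0.0045]
tool_rot: [2.315, 2.121, 0.0]
contact_force: [-0.4, 0.6, 6.2]
opening: 0.0301
t: 4.35
tool_pos: [0.5664, -0.3468, 0.1315]
tool_rot: [2.307, 2.114, 0.003]
contact_force: [0.9, -0.9, 0.4]
opening: 0.0303
t 4.40 tcp [ 0.565  -0.3457  0.1279] turn deg [  0.21   0.4  -60.21] shift after turn mm [315.  260.5 -22.1] F [-0.4 -0.6 -0.9] M [-0.02  0.05 -0.02] open 0.0300
```

View pics/w2.png

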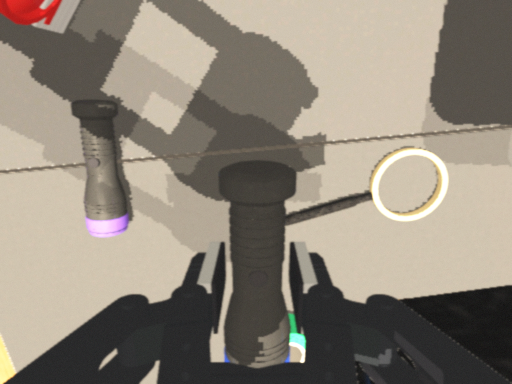

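The torch is held squarely between the fingers: rear end at (257,180), ring partly hidden at (257,355). The violet torch and magnifier have not moved. Next I lift, turn and carry it to the cradle.

```bash
python3 -m handwheel '[0,0,-0.04,0,0,-7.53,0,0,-0.04,0,0,-7.53,0,0,0,0,0,-7.53,0,0,0,0,0,-7.53,0,0,0,0,0,-7.53,0,0,0,0,0,-7.53,0,0,0,0,0,-7.53,0,0,0,0,0,-7.53,0.032,0.026,0,0,0,0,0.032,0.026,0,0,0,0,0.032,0.026,0,0,0,0,0.032,0.026,0,0,0,0,0.032,0.026,0,0,0,0,0.032,0.026,0,0,0,0,0.032,0.026,0,0,0,0,0.032,0.026,0,0,0,0,0.032,0.026,0,0,0,0,0.032,0.026,0,0,0,0,0,0,0,0,0,0,0,0,0,0,0,0]'
cat > t3.py <<'E'
from h import *
im,d,K=cam('wrist'); save('w3',im); P=cloud(d,K); togo([.4520,.0501,.18],145.2)
o=ctrl.get_obs(); A=R.from_rotvec(o['tool_rot']).as_matrix()
q=(P-o['tool_pos'])@A  # tool axes
m=(d>0)&(abs(q[...,1])<.02)&(q[...,2]>-.04)&(q[...,2]<.01)&(q[...,0]>-.07)&(q[...,0]<.08)
t=q[m]; print('torch pts',m.sum(),'x',t[:,0].min(),t[:,0].max(),'y',t[:,1].min(),t[:,1].max(),'ztop',t[:,2].min())
for a,b in((0.015,.03),(.03,.045),(.045,.07)):
    s=t[(t[:,0]>a)&(t[:,0]<b)]
    if len(s): print(a,len(s),'z',np.percentile(s[:,2],[2,50]),'y',s[:,1].min(),s[:,1].max())
cm=(d>0)&(P[...,2]>.035)&(P[...,2]<.075)&(np.hypot(P[...,0]-.455,P[...,1]-.048)<.06)
c=P[cm]; print('cradle',len(c))
b=np.array([np.cos(np.radians(-35)),np.sin(np.radians(-35))]); s=(c[:,:2]-[.455,.048])@b
for mm in(s>0.01,s<-.01):
    if mm.sum()>10: print(mm.sum(),axis(c[mm]),c[mm][:,2].max())
E
python3 t3.py
```

```text
t: 6.4
tool_pos: [0.4474, 0.0523, 0.2016]
tool_rot: [-0.935, -2.997, 0.002]
contact_force: [-1.3, -0.2, -0.3]
opening: 0.0302
t 6.45 tcp [0.4478 0.0516 0.2019] turn deg [-0.1  -0.1   0.06] shift after turn mm [-4.3  1.2 21.9] F [ 0.8 -0.1 -1.7] M [ 0.03 -0.03 -0.03] open 0.0302
torch pts 14906 x -0.046614904097909055 0.04836345190913668 y -0.019991841874176935 0.019992406746948944 ztop -0.039972119875037335
0.015 1904 z [-0.02395491 -0.02161604] y -0.01177943784747874 0.012132975433297721
0.03 2196 z [-0.02770314 -0.02349741] y -0.01531866787824286 0.015615046961038832
0.045 1504 z [-0.02731202 -0.01935265] y -0.015173050427278699 0.01541121028886841
cradle 647
26 (array([0.49590835, 0.05030589]), array([-0.82144069,  0.57029395]), np.float64(0.007684548644964511), np.float64(0.0031613094729855983)) 0.06308837059389644
621 (array([0.42993353, 0.06811297]), array([0.57487535, 0.818241  ]), np.float64(0.05012896992339323), np.float64(0.008214027430130746)) 0.06399506583681785
```

View pics/w3.png

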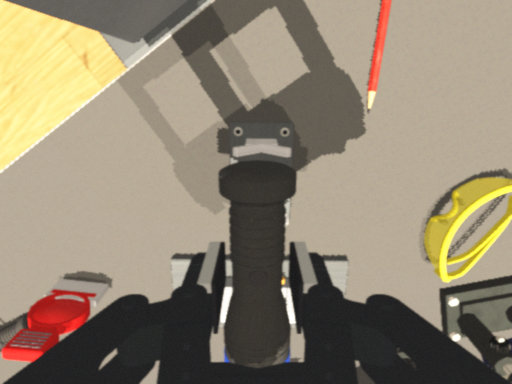

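The torch is above the cradle, with its rear end at (257,180) and the rear yoke visible at (262,148). Yaw matches, and the torch middle is 3.6 mm ring-side of the grasp. I'm lowering it in two stages.

```bash
python3 -m handwheel '[-0.004,0.002,0.04,0,0,0,0,0,0.04,0,0,0,0,0,0.03,0,0,0,0,0,0.01,0,0,0,0,0,0,0,0,0,0,0,0,0,0,0]'; python3 -c "
from h import *
togo([.4527,.0510,.0525],145.2)"
```

```text
t: 7.05
tool_pos: [0.4541, 0.0505, 0.0847]
tool_rot: [0.94, 2.996, 0.001]
contact_force: [-1.0, 0.3, -1.5]
opening: 0.0305
t 7.05 tcp [0.4541 0.0505 0.0847] turn deg [ 0.05  0.09 -0.03] shift after turn mm [ 1.4 -0.4 32.2] F [-1.   0.3 -1.5] M [-0.03  0.05 -0.01] open 0.0305
```

```bash
python3 -m handwheel '[0.001,0,0.015,0,0,0,0,0,0.009,0,0,0,0,0,0.003,0,0,0,0,0,0,0,0,0]';python3 -m handwheel '[0,0,0.002,0,0,0,0,0,0,0,0,0]'; python3 -m handwheel '[0,0,0.002,0,0,0,0,0,0,0,0,0]'; python3 -c "
from h import *
togo([.4527,.0510,.0525],145.2)"
```

```text
t: 7.45
tool_pos: [0.4523, 0.0517, 0.0567]
tool_rot: [0.939, 2.998, 0.0]
contact_force: [0.1, -0.0, -1.3]
opening: 0.0302
t: 7.65
tool_pos: [0.4524, 0.0517, 0.0547]
tool_rot: [0.938, 2.997, 0.0]
contact_force: [-0.4, 0.4, -1.1]
opening: 0.0306
t: 7.85
tool_pos: [0.4529, 0.052, 0.0531]
tool_rot: [0.938, 2.996, 0.002]
contact_force: [1.4, 0.8, 1.3]
opening: 0.0302
t 7.85 tcp [0.4529 0.052  0.0531] turn deg [0.09 0.07 0.02] shift after turn mm [-0.4 -0.9  0.6] F [1.4 0.8 1.3] M [ 0.23 -0.11 -0.04] open 0.0302
```

```bash
python3 -m handwheel '[0,0,0.0005,0,0,0,0,0,0,0,0,0]';python3 -m handwheel '[0,0,0,0,0,0,0,0,0,0,0,0,0,0,0,0,0,0,0,0,0,0,0,0]' 0.35
python3 -m handwheel '[0,0,-0.02,0,0,0,0,0,-0.04,0,0,0,0,0,-0.04,0,0,0,0,0,-0.04,0,0,0,0,0,0,0,0,0,0,0,0,0,0,0]'
cat > t4.py <<'E'
from h import *
im,d,K=cam('wrist'); im2,d2,K2=cam('scene')
save('w4',np.hstack([cv2.resize(im,(400,300)),cv2.resize(im2[150:300,150:350],(400,300),interpolation=cv2.INTER_CUBIC)]))
P=cloud(d,K); np.savez('w4.npz',im=im,d=d,T=K[3],k=K[:3])
m=(d>0)&(P[...,2]>.07)&(P[...,2]<.09)&(np.hypot(P[...,0]-.455,P[...,1]-.048)<.07)
print('torch',m.sum(),axis(P[m]),np.percentile(P[m][:,2],98))
P2=cloud(d2,K2); m=(d2>0)&(P2[...,2]>.05)&(P2[...,2]<.09)&(np.hypot(P2[...,0]-.455,P2[...,1]-.048)<.07)
print('torch scene',m.sum(),axis(P2[m]),np.percentile(P2[m][:,2],98))
togo([.573,-.035,.2],145.2)
E
python3 t4.py
```

```text
t: 8.05
tool_pos: [0.4531, 0.052, 0.0529]
tool_rot: [0.938, 2.996, 0.002]
contact_force: [0.2, 3.0, 4.5]
opening: 0.0301
t: 8.45
tool_pos: [0.4516, 0.0516, 0.0513]
tool_rot: [-0.938, -2.997, 0.001]
contact_force: [0.8, -0.6, -0.0]
opening: 0.0554
t: 9.05
tool_pos: [0.4527, 0.0516, 0.1929]
tool_rot: [0.938, 2.996, 0.001]
contact_force: [0.1, 0.3, -1.0]
opening: 0.0559
torch 3539 (array([0.45691262, 0.049377  ]), array([-0.81685115,  0.57684851]), np.float64(0.10396234749322128), np.float64(0.029660276570818427)) 0.08065949228960362
torch scene 456 (array([0.4531925 , 0.05054768]), array([-0.83632837,  0.54822883]), np.float64(0.1066663081865846), np.float64(0.05358224243045496)) 0.08100696698462881
t 9.15 tcp [0.4512 0.0517 0.1902] turn deg [-0.08 -0.13  0.03] shift after turn mm [-149.5   -1.7   -9.8] F [0.6 0.6 0.1] M [0.03 0.03 0.05] open 0.0556
```

View pics/w4.png

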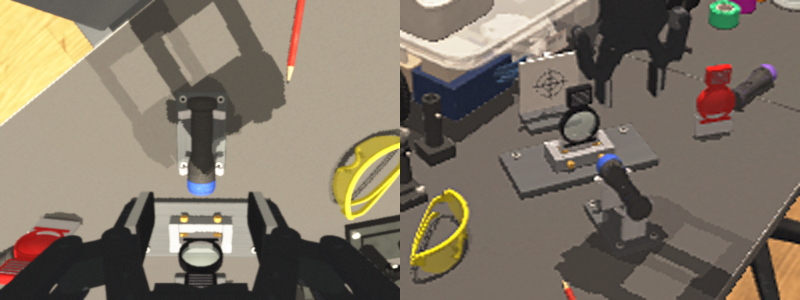

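The torch is seated in the V cradle with the blue ring at (200,187) in the left view, facing the lens. Its top is at 0.081 m against an expected 0.080. Next, the tab position from this view.

```bash
python3 - <<'E'
from h import *
z=np.load('w4.npz'); d=z['d']; K=(*z['k'],z['T']); P=cloud(d,K)
for lo,hi in((.098,.14),(.12,.14),(.025,.036)):
    m=(d>0)&(P[...,2]>lo)&(P[...,2]<hi)&(np.hypot(P[...,0]-.573,P[...,1]+.035)<.06); q=P[m]; print(lo,len(q),axis(q) if len(q)>20 else 0,np.percentile(q[:,2],[2,50,98]) if len(q) else 0)
for n in('top','scene'):
    z=np.load(n+'0.npz'); d=z['d']; K=(*z['k'],z['T']); P=cloud(d,K)
    for lo,hi in((.105,.14),(.12,.14),(.025,.036)):
        m=(d>0)&(P[...,2]>lo)&(P[...,2]<hi)&(np.hypot(P[...,0]-.573,P[...,1]+.035)<.06); q=P[m]; print(n,lo,len(q),axis(q) if len(q)>10 else 0,np.percentile(q[:,2],[2,50,98]) if len(q) else 0)
E
python3 -m handwheel '[-0.03,0,0,0,0,0,-0.04,0,0,0,0,0,-0.04,0,0,0,0,0,-0.03,0,0,0,0,0,0,0,0,0,0,0,0,0,0,0,0,0]' 0
python3 - <<'E'
from h import *
im,d,K=cam('wrist'); save('w5',im); P=cloud(d,K); np.savez('w5.npz',im=im,d=d,T=K[3],k=K[:3])
for lo,hi in((.098,.14),(.12,.14),(.025,.036)):
    m=(d>0)&(P[...,2]>lo)&(P[...,2]<hi)&(np.hypot(P[...,0]-.573,P[...,1]+.035)<.05); q=P[m]; print('w5',lo,len(q),axis(q) if len(q)>20 else 0,np.percentile(q[:,2],[2,50,98]) if len(q) else 0)
togo([.573,-.035,.2],145.)
E
```

```text
0.098 701 (array([ 0.570294  , -0.03068084]), array([0.57808968, 0.81597324]), np.float64(0.035985609582097164), np.float64(0.006097480258703017)) [0.09864695 0.1084794  0.11854135]
0.12 1 0 [0.12051562 0.12051562 0.12051562]
0.025 2200 (array([ 0.57095894, -0.03128185]), array([0.58110388, 0.8138294 ]), np.float64(0.08586903854861405), np.float64(0.05250487624461521)) [0.02567076 0.03214601 0.03399888]
top 0.105 62 (array([ 0.5732196 , -0.03530899]), array([0.5663757 , 0.82414718]), np.float64(0.036165522433417974), np.float64(0.013166928916545565)) [0.11506849 0.12300691 0.12688949]
top 0.12 54 (array([ 0.57280161, -0.03557341]), array([0.57048361, 0.82130898]), np.float64(0.033548099876465176), np.float64(0.012292327726709889)) [0.12058528 0.12327328 0.12689191]
top 0.025 305 (array([ 0.57002768, -0.03312971]), array([0.58142256, 0.81360175]), np.float64(0.08611792727847581), np.float64(0.05159407411276172)) [0.02738934 0.03178784 0.03549837]
scene 0.105 105 (array([ 0.57320136, -0.03140493]), array([0.61601785, 0.78773219]), np.float64(0.034494495732206906), np.float64(0.01867223
[... 554 characters left out ...]
363 (array([ 0.57383947, -0.03314783]), array([0.57374704, 0.81903256]), np.float64(0.03586640380697891), np.float64(0.012188990575111903)) [0.10240242 0.12328642 0.12556185]
w5 0.12 876 (array([ 0.57402809, -0.03304583]), array([0.57574986, 0.81762589]), np.float64(0.03549311686358254), np.float64(0.012076909066885818)) [0.12045713 0.12412494 0.12567055]
w5 0.025 2624 (array([ 0.57107526, -0.0314967 ]), array([0.57540042, 0.81787185]), np.float64(0.08602124253724329), np.float64(0.05205360373974701)) [0.02617575 0.03232764 0.03389063]
t 9.80 tcp [ 0.5658 -0.0277  0.1898] turn deg [-0.08 -0.21  0.23] shift after turn mm [-10.1  -1.8 -10.2] F [-0.2  0.8  0.3] M [ 0.04  0.02 -0.03] open 0.0857
```

View pics/w5.png

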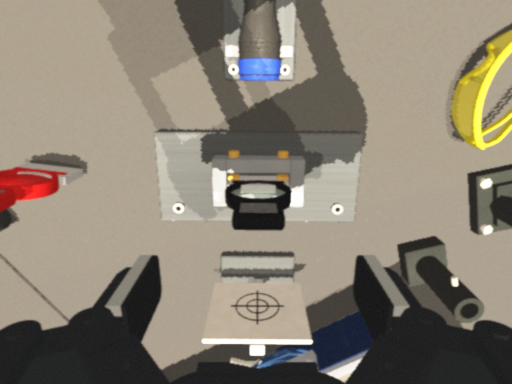

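The view shows the lens tab at (258,216), centred between the fingers, and the seated torch at (260,50). The tab reads (0.574, -0.033), top 0.125, with the slot along 55°. I'll descend onto it and grip.

```bash
python3 -m handwheel '[-0.0095,0,0,0,0,0.2,0,0,0.02,0,0,0,0,0,0.02,0,0,0,0,0,0,0,0,0,0,0,0,0,0,0]' 0.4; python3 -c "
from h import *
togo([.5735,-.0335,.092],145)"
```

```text
t: 10.3
tool_pos: [0.5745, -0.0332, 0.1518]
tool_rot: [-0.943, -2.996, 0.0]
contact_force: [0.1, -0.5, -0.4]
opening: 0.051
t 10.30 tcp [ 0.5745 -0.0332  0.1518] turn deg [-0.01 -0.03  0.06] shift after turn mm [ 0.7 -0.8 59.8] F [ 0.1 -0.5 -0.4] M [-0.02 -0.09 -0.02] open 0.0510
```

```bash
python3 -m handwheel '[0,0,0.02,0,0,0,0,0,0.02,0,0,0,0,0,0.01,0,0,0,0,0,0.01,0,0,0,0,0,0,0,0,0]'; python3 -m handwheel '[0,0,0,0,0,0,0,0,0,0,0,0,0,0,0,0,0,0,0,0,0,0,0,0]' 1 30;  python3 -c "
from h import *
togo([.5735,-.0335,.092],145)"
```

```text
t: 10.8
tool_pos: [0.5744, -0.0334, 0.0911]
tool_rot: [-0.943, -2.995, 0.0]
contact_force: [0.7, -0.0, 0.2]
opening: 0.0511
t: 11.2
tool_pos: [0.5754, -0.0337, 0.0928]
tool_rot: [0.943, 2.995, -0.0]
contact_force: [-0.8, -1.1, 2.3]
opening: 0.0357
t 11.20 tcp [ 0.5754 -0.0337  0.0928] turn deg [0.02 0.08 0.03] shift after turn mm [ 1.7 -0.9  0.8] F [-0.8 -1.1  2.3] M [-0.18  0.25  0.04] open 0.0357
```

The tab is gripped at 36 mm opening, as it should be. Next I plan the rocking rows from the geometry: end heights at the jaws, with the pivot between them.

```bash
cat > plan.py <<'E'
import numpy as np
def pose(ha,hb):
    th=np.arcsin((ha-hb)/46); h=(ha+hb)/2; L=max(20-h,0)/2/np.cos(th)
    yb=np.sin(th)*L; return yb-80*np.sin(th), h+80*np.cos(th), th
S=[(0,0),(4.6,-.2),(3.4,8),(11.4,6.8),(10.2,14.8),(18.2,13.6),(17,22.5)]
for s,e in zip(S,S[1:]):
    n=3 if s==(0,0) else 6; p=pose(*s); out=[]
    for k in range(1,n+1):
        q=pose(*(np.array(s)+(np.array(e)-s)*k/n)); dy,dz,t=q[0]-p[0],q[1]-p[1],p[2]
        out+=[0,round((dy*np.cos(t)+dz*np.sin(t))/1000,4),round((dy*np.sin(t)-dz*np.cos(t))/1000,4),round(-np.degrees(q[2]-t),2),0,0]; p=q
    print(s,'->',e,[float(x) if x else 0 for x in out])
E
python3 plan.py
cat > st.py <<'E'
from h import *
import sys,json,os
o=ctrl.get_obs(); y=np.radians(55); sy=np.array([np.cos(y),np.sin(y),0]); sx=np.array([sy[1],-sy[0],0])
A=R.from_rotvec(o['tool_rot']).as_matrix(); th=np.arctan2(-A[:,2]@-sy,-A[2,2])
b=o['tool_pos']+A[:,2]*.08
r=b-[.5744,-.0336,.012]
h=r[2]*1000
print('t %.2f th %.3f x %.1f y %.1f ha %.1f hb %.1f'%(o['t'],th,r@sx*1000,r@sy*1000,h+23*np.sin(th),h-23*np.sin(th)),'F slot',np.round([o['contact_force']@sx,o['contact_force']@sy,o['contact_force'][2]],1),'M',np.round(o['wrist_torque'],2),'open',round(o['opening'],4))
E
python3 -m handwheel '[0,0,0,0,0,0,0,0,0,0,0,0]' 1 100 >/dev/null; python3 st.py; python3 -m handwheel '[0,0,0,0,0,0]'>/dev/null; python3 st.py
```

```text
(0, 0) -> (4.6, -0.2) [0, -0.0024, -0.0007, -1.99, 0, 0, 0, -0.0024, -0.0007, -2.0, 0, 0, 0, -0.0025, -0.0007, -2.0, 0, 0]
(4.6, -0.2) -> (3.4, 8) [0, 0.0025, -0.0006, 1.96, 0, 0, 0, 0.0025, -0.0006, 1.95, 0, 0, 0, 0.0025, -0.0005, 1.95, 0, 0, 0, 0.0025, -0.0005, 1.95, 0, 0, 0, 0.0025, -0.0005, 1.95, 0, 0, 0, 0.0025, -0.0005, 1.96, 0, 0]
(3.4, 8) -> (11.4, 6.8) [0, -0.0025, -0.0005, -1.92, 0, 0, 0, -0.0025, -0.0005, -1.91, 0, 0, 0, -0.0025, -0.0005, -1.91, 0, 0, 0, -0.0025, -0.0005, -1.91, 0, 0, 0, -0.0025, -0.0005, -1.91, 0, 0, 0, -0.0025, -0.0005, -1.92, 0, 0]
(11.4, 6.8) -> (10.2, 14.8) [0, 0.0025, -0.0005, 1.92, 0, 0, 0, 0.0025, -0.0005, 1.91, 0, 0, 0, 0.0025, -0.0005, 1.91, 0, 0, 0, 0.0025, -0.0005, 1.91, 0, 0, 0, 0.0025, -0.0005, 1.91, 0, 0, 0, 0.0025, -0.0005, 1.92, 0, 0]
(10.2, 14.8) -> (18.2, 13.6) [0, -0.0026, -0.0005, -1.92, 0, 0, 0, -0.0026, -0.0005, -1.91, 0, 0, 0, -0.0026, -0.0005, -1.91, 0, 0, 0, -0.0026, -0.0005, -1.91, 0, 0, 0, -0.0026, -0.0005, -1.91, 0, 0, 0, -0.0026, -0.0005, -1.92, 0, 0]
(18.2, 13.6) -> (17, 22.5) [0, 0.0029, -0.0006, 2.1, 0, 0, 0, 0.0029, -0.0006, 2.1, 0, 0, 0, 0.0029, -0.0006, 2.1, 0, 0, 0, 0.0029, -0.0006, 2.1, 0, 0, 0, 0.0029, -0.0006, 2.1, 0, 0, 0, 0.0029, -0.0006, 2.11, 0, 0]
t 11.40 th 0.000 x 1.2 y 0.5 ha 1.0 hb 1.0 F slot [-0.5 -1.3  6.1] M [-0.16  0.46  0.01] open 0.034
t 11.50 th 0.000 x 1.2 y 0.5 ha 1.1 hb 1.0 F slot [-1.4 -2.4  5.1] M [-0.14  0.37 -0.  ] open 0.0341
```

```bash
python3 -m handwheel '[0,-0.0024,-0.0007,-2,0,0,0,-0.0024,-0.0007,-2,0,0,0,-0.0024,-0.0007,-2,0,0]'|grep force;python3 st.py; python3 -m handwheel '[0,0,0,0,0,0,0,0,0,0,0,0]'>/dev/null; python3 st.py
```

```text
contact_force: [-2.2, -0.6, 6.0]
t 11.80 th 0.105 x 1.2 y 1.4 ha 5.7 hb 0.9 F slot [-1.5 -1.8  6. ] M [-0.73  0.84 -0.03] open 0.0347
t 12.00 th 0.104 x 1.2 y 1.1 ha 5.8 hb 1.0 F slot [-1.1 -2.8  7.1] M [-0.44  0.66 -0.05] open 0.0341
```

```bash
python3 -m handwheel '[0,0.0025,-0.0006,1.95,0,0,0,0.0025,-0.0006,1.95,0,0,0,0.0025,-0.0005,1.95,0,0]'|grep force;python3 st.py; python3 -m handwheel '[0,0.0025,-0.0005,1.95,0,0,0,0.0025,-0.0005,1.95,0,0,0,0.0025,-0.0005,1.95,0,0,0,0,0,0,0,0,0,0,0,0,0,0]'>/dev/null; python3 st.py
```

```text
contact_force: [-1.4, -4.1, -3.3]
t 12.30 th -0.000 x 0.7 y -0.4 ha 3.3 hb 3.3 F slot [ 1.2 -4.2 -3.3] M [-0.46 -0.12 -0.03] open 0.0341
t 12.80 th -0.101 x 0.3 y -1.0 ha 1.9 hb 6.5 F slot [ 4.5 -3.6 -5.9] M [-1.13 -0.19  0.04] open 0.0342
```

```bash
cat >> st.py <<'E'
q=o['tool_pos']-[.5744,-.0336,.092]; print('tcp slot mm',(np.array([q@sx,q@sy,q[2]])*1000).round(1),'lean deg x-dir %.2f yaw %.2f'%(np.degrees(np.arcsin(A[:,2]@sx)),np.degrees(np.arctan2(A[1,0],A[0,0]))))
E
python3 st.py; python3 -m handwheel '[0,-0.0025,-0.0008,-1.91,0,0,0,-0.0025,-0.0008,-1.91,0,0,0,-0.0025,-0.0008,-1.91,0,0]'>/dev/null;python3 st.py; python3 -m handwheel '[0,-0.0025,-0.0008,-1.91,0,0,0,-0.0025,-0.0008,-1.91,0,0,0,-0.0025,-0.0008,-1.91,0,0,0,0,0,0,0,0,0,0,0,0,0,0]'>/dev/null; python3 st.py
```

```text
t 12.80 th -0.101 x 0.3 y -1.0 ha 1.9 hb 6.5 F slot [ 4.5 -3.6 -5.9] M [-1.13 -0.19  0.04] open 0.0342
tcp slot mm [0.3 7.1 3.8] lean deg x-dir 0.00 yaw 145.05
t 13.10 th 0.003 x 0.1 y 0.3 ha 6.2 hb 6.1 F slot [  4.6  -0.2 -11.8] M [-0.91 -0.73  0.05] open 0.0344
tcp slot mm [0.1 0.1 6.2] lean deg x-dir 0.00 yaw 145.02
t 13.60 th 0.103 x -0.0 y 0.8 ha 10.9 hb 6.2 F slot [  5.8   0.4 -11.9] M [-0.62 -0.97  0.04] open 0.0344
tcp slot mm [-0.  -7.4  8.1] lean deg x-dir 0.01 yaw 144.96
```

```bash
python3 -m handwheel '[-0.0005,0.0025,-0.0005,1.91,0,0,-0.0005,0.0025,-0.0005,1.91,0,0,0,0.0025,-0.0005,1.91,0,0]'>/dev/null;python3 st.py; python3 -m handwheel '[0,0.0025,-0.0005,1.91,0,0,0,0.0025,-0.0005,1.91,0,0,0,0.0025,-0.0005,1.91,0,0,0,0,0,0,0,0,0,0,0,0,0,0]'>/dev/null; python3 st.py
```

```text
t 13.90 th 0.001 x 0.4 y -0.0 ha 10.5 hb 10.4 F slot [ 2.6 -1.2 -8.2] M [-0.26 -0.54 -0.02] open 0.0342
tcp slot mm [ 0.6 -0.1 10.5] lean deg x-dir -0.09 yaw 144.98
t 14.40 th -0.099 x 0.5 y -0.1 ha 10.2 hb 14.7 F slot [  2.8  -0.  -12.2] M [-0.41 -0.56  0.09] open 0.0344
tcp slot mm [ 0.6  7.8 12.1] lean deg x-dir -0.10 yaw 145.04
```

```bash
python3 -m handwheel '[-0.0005,-0.0026,-0.0005,-1.91,0,0,0,-0.0026,-0.0005,-1.91,0,0,0,-0.0026,-0.0005,-1.91,0,0]'>/dev/null;python3 st.py; python3 -m handwheel '[0,-0.0026,-0.0005,-1.91,0,0,0,-0.0026,-0.0005,-1.91,0,0,0,-0.0026,-0.0005,-1.91,0,0,0,0,0,0,0,0,0,0,0,0,0,0]'>/dev/null; python3 st.py
```

```text
t 14.70 th 0.004 x 0.7 y 0.4 ha 14.6 hb 14.5 F slot [  0.9   1.4 -11.9] M [-0.22 -0.28 -0.  ] open 0.0341
tcp slot mm [ 0.9  0.1 14.5] lean deg x-dir -0.12 yaw 145.01
t 15.20 th 0.101 x 1.1 y 0.2 ha 19.1 hb 14.5 F slot [  0.5  -0.5 -10.9] M [ 0.05 -0.05 -0.26] open 0.0346
tcp slot mm [ 1.2 -7.9 16.4] lean deg x-dir -0.08 yaw 144.95
```

```bash
python3 -m handwheel '[0,0.0029,-0.0006,2.1,0,0,0,0.0029,-0.0006,2.1,0,0,0,0.0029,-0.0006,2.1,0,0]'>/dev/null;python3 st.py; python3 -m handwheel '[0,0.0029,-0.0006,2.1,0,0,0,0.0029,-0.0006,2.1,0,0,0,0.0029,-0.0006,2.1,0,0,0,0,0,0,0,0,0,0,0,0,0,0]'>/dev/null; python3 st.py
```

```text
t 15.50 th -0.012 x 1.3 y -0.3 ha 18.3 hb 18.9 F slot [ -0.   -2.6 -10.6] M [-0.03 -0.11 -0.04] open 0.0345
tcp slot mm [ 1.4  0.7 18.6] lean deg x-dir -0.07 yaw 145.03
t 16.00 th -0.119 x 1.8 y 0.5 ha 18.9 hb 24.3 F slot [-0.8 -1.9 -4.6] M [-0.13  0.39  0.01] open 0.0342
tcp slot mm [ 1.8 10.  21. ] lean deg x-dir -0.01 yaw 145.07
```

```bash
python3 -m handwheel '[0,-0.0023,-0.0011,-1.7,0,0,0,-0.0024,-0.0009,-1.7,0,0,0,-0.0025,-0.0009,-1.7,0,0,0,-0.0025,-0.0009,-1.7,0,0,0,0,0,0,0,0,0,0,0,0,0,0]'>/dev/null;python3 st.py; python3 -m handwheel '[0,0,-0.002,0,0,0,0,0,-0.002,0,0,0,0,0,-0.002,0,0,0,0,0,0,0,0,0]'>/dev/null; python3 st.py
```

```text
t 16.60 th 0.001 x 2.8 y 0.4 ha 26.3 hb 26.2 F slot [-0.5 -0.1 -2.1] M [-0.02  0.02  0.07] open 0.0341
tcp slot mm [ 2.7  0.4 26.2] lean deg x-dir 0.12 yaw 144.98
t 17.00 th -0.000 x 2.1 y 0.7 ha 31.4 hb 31.4 F slot [-0.6 -0.2 -1.1] M [-0.02  0.04 -0.01] open 0.0339
tcp slot mm [ 2.1  0.8 31.4] lean deg x-dir 0.04 yaw 145.05
```

The frame is free: the force is back to about its own weight and the tilt is 0. Next, lift to the final height, then check with the cameras.

```bash
python3 -m handwheel '[0.001,-0.0003,-0.004,0,0,0,0,0,-0.01,0,0,0,0,0,-0.01,0,0,0,0,0,-0.008,0,0,0,0,0,-0.002,0,0,0,0,0,0,0,0,0,0,0,0,0,0,0,0,0,0,0,0,0]'>/dev/null; python3 st.py
cat > chk.py <<'E'
from h import *
im,d,K=cam('scene'); P=cloud(d,K); z=np.load('scene0.npz'); P0=cloud(z['d'],K)
t,dt,Kt=cam('top'); zt=np.load('top0.npz')
save('fin',np.hstack([cv2.resize(im[150:300,150:350],(400,300),interpolation=cv2.INTER_CUBIC),cv2.resize(t[145:260,185:338],(400,300),interpolation=cv2.INTER_CUBIC)]))
b=np.array([np.cos(np.radians(-35)),np.sin(np.radians(-35))]); sy=np.array([-b[1],b[0]]); c0=np.array([.5735,-.0335])
for n,p,dd in(('before',P0,z['d']),('now',P,d),('top before',cloud(zt['d'],Kt),zt['d']),('top now',cloud(dt,Kt),dt)):
    q=p[(dd>0)]; s=(q[:,:2]-c0)@b*1000; w=(q[:,:2]-c0)@sy*1000; Z=q[:,2]*1000
    near=(abs(s)<70)&(abs(w)<130)
    f=near&(Z>7)&(Z<17); k=near&(Z>27)&(Z<36)&(abs(w)<50)&(abs(s)<35)
    l=(abs(s)<15)&(abs(w)<35)&(Z>45)&(Z<150)
    print(n,'plate s',np.percentile(s[f],[1,99]).round(1),'w',np.percentile(w[f],[1,99]).round(1),'z %.1f'%np.median(Z[f]),'block s',np.percentile(s[k],[1,99]).round(1),'w',np.percentile(w[k],[1,99]).round(1),'lens zmin',np.percentile(Z[l],[0,1,3]).round(1) if l.any() else 0,'s,w low',(s[l&(Z<85)].mean().round(1),np.percentile(w[l&(Z<85)],[2,98]).round(1)) if (l&(Z<85)).any() else 0)
E
python3 chk.py; python3 st.py
```

```text
t 17.80 th -0.001 x 0.4 y -0.1 ha 64.2 hb 64.3 F slot [-0.1  0.5 -0.8] M [0.02 0.   0.01] open 0.0342
tcp slot mm [ 0.5 -0.  64.3] lean deg x-dir -0.06 yaw 145.03
before plate s [-49.7  43.3] w [-97.1  99.7] z 12.0 block s [-29.4  19.9] w [-41.1  44. ] lens zmin [45.1 45.5 47.4] s,w low (np.float64(-4.1), array([-24.7,  27.5]))
now plate s [-49.4  43.2] w [-97.5 100. ] z 12.2 block s [-28.3  20.7] w [-41.6  43.6] lens zmin [73.4 75.3 78.4] s,w low (np.float64(-4.2), array([-26.3,  27.6]))
top before plate s [-44.6  45.8] w [-100.6   95.9] z 12.3 block s [-26.3  22.4] w [-44.3  40.5] lens zmin [45.3 45.4 47.4] s,w low (np.float64(-0.8), array([-29.5,  24.3]))
top now plate s [-44.9  45.4] w [-101.4   62.2] z 12.3 block s [-23.   -6.9] w [-44.5   3.6] lens zmin 0 s,w low 0
t 17.90 th -0.001 x 0.5 y -0.1 ha 64.3 hb 64.3 F slot [-1.  -0.  -0.9] M [-0.01  0.03  0.02] open 0.0341
tcp slot mm [ 0.6 -0.  64.3] lean deg x-dir -0.05 yaw 145.03
```

View pics/fin.png

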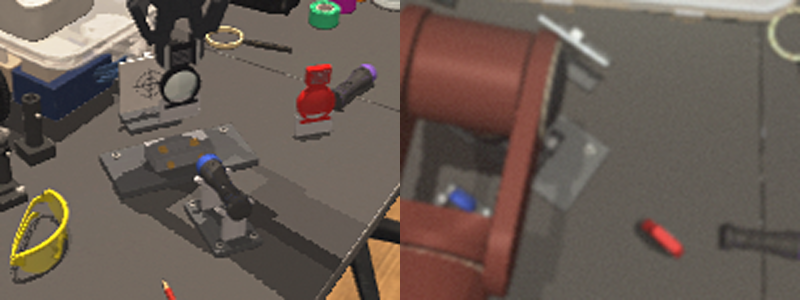

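The picture shows the frame upright at (180,85), above its empty slot at (180,150). The torch is in the cradle with its ring at (208,160), and the foot has moved less than 1 mm. Handing in.

```bash
python3 -m handwheel '[0,0,0,0,0,0,0,0,0,0,0,0,0,0,0,0,0,0]'; python3 -c "
from station import ctrl
print(ctrl.finish_job())"
```

```text
t: 18.2
tool_pos: [0.5752, -0.034, 0.1568]
tool_rot: [-0.944, -2.996, 0.001]
contact_force: [-1.1, 0.4, -1.4]
opening: 0.0337
the job is handed in; nothing more can be done
None
```

The job is handed in at t = 18.2 s. The blue-ringed torch lies released in the cradle, and the lens frame is held upright, free of its foot and above the beam line.

- **Torch:** its ring end points towards the lens. After release its top read 0.081 m against 0.080 m expected, and its axis lay within about 0.3° of the beam. The last picture shows it still seated.
- **Freeing the lens:** six swings and a final levelling turn worked the frame out of the slot. The largest upward pull I read was about 12 N, well below the foot's 25 N. A side force of up to about 6 N built up mid-way, and I corrected it. Comparing the foot's position before and after showed a shift of about 1 mm or less, within the measuring noise.
- **Final hold:** the frame's tilt is about 0.001 rad. Its lower edge is at about 0.075 m, about 11 mm above the beam line at 0.064 m, and it is within about 1 mm of straight above where it sat.
- **Other things:** the red look-alike, violet torch, magnifier and glasses were not touched and look to be in place.

Two checks were weaker than the rest: during the final check the arm hid the lens from the top camera, so the lower-edge height rests on the scene camera and the tool pose, which agree to 1 mm. The cameras also differed from each other by 2–4 mm on absolute positions.

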